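Index the board turntable and lock it with its pin

TASK

Turn the board turntable by its black knob until the hole in its yellow lug lines up with the holes of the blue locking bracket, then take the red-handled locking pin out of the wooden tool block and push it down through the bracket and the yellow lug until it is fully home, and let go. Keep the gripper off the circuit board and leave the other things on the bench where they are.

Things in the scene. Friction and masses are not known exactly. Their poses are not given: they have to be found in the camera images.
- turntable (a joint): Angle of the turntable about its upright axis, rad, counter-clockwise from above positive; 0 = the yellow lug's hole is in line with the bracket's holes. It starts between 0.45 and 1.25, so it must be turned clockwise. It turns with light friction (about 0.12 N m), stays where it is left, and has stops at -2.2 and 2.2.
- pivot (a point): Centre of the turntable's top face, 58 mm above the bench: an aluminium disc, 168 mm across, 8 mm thick, on a fixed round base (224 mm across, 12 mm high). Three flat arms reach 132 mm from the axis: the yellow lug, a bare lug 90 degrees clockwise of it (another station, not wanted), and the knob's arm opposite the yellow one. x points to the bracket, z up; it does not turn.
- knob_grip (a point): Middle of the turntable's black upright round knob, 30 mm in diameter, 44 mm tall (its underside 72 mm, its top 116 mm above the bench), 109 mm from the axis, fixed to the disc and going round with it. The point lies on the knob's axis, 96 mm above the bench; its x axis points from the knob inwards to the pivot.
- yellow_hole (a point): Centre of the hole in the yellow lug, on its top face, 58 mm above the bench, 109 mm from the axis. The lug is 40 mm wide and 8 mm thick, the hole 14 mm in diameter, right through.
- bracket_bore (a point): Mouth of the hole in the top jaw of the fixed blue locking bracket, 82 mm above the bench; z up. The bracket is a C open towards the pivot; its two jaws, 44 mm wide, 12 mm thick (70 to 82 and 30 to 42 mm above the bench), straddle the lugs; each has a 14 mm through hole with a bevelled rim, one above the other, 109 mm from the turntable's axis.
- pin_grip (a point): Middle of the loose locking pin's red round handle, 28 mm thick, 43 mm long; z runs up along the pin. Below the handle: a steel shoulder 26 mm across and 5 mm thick, then a steel shank 12 mm thick, 58 mm long, its last 8 mm tapered to 6 mm. This point is 26 mm above the shoulder's underside. At the start the pin stands upright in the tool block, this point 92 mm above the bench.
- pin_shoulder (a point): Centre of the underside of the pin's shoulder; it lies on the bracket's top jaw when the pin is home. z runs up along the pin.
- tool_block: Fixed wooden tool block, 120 mm (x) by 70 mm (y), 66 mm high; origin under its centre. The pin stands in a 14 mm hole 36 mm from the centre towards +x; two small screwdrivers (16 mm thick handles, blue and yellow, tops 116 mm above the bench) 20 and 46 mm towards -x. It may be left or right of the turntable; a blue parts tray is on the other side.
- board (a point): Green circuit board, 110 mm by 90 mm, clamped between two rails on the turntable, its parts up to 94 mm above the bench; this point is the centre of its top face, on the turntable's axis, 72 mm above the bench. Not to be touched.
- cutters: Side cutters with black and yellow handles, 140 mm long, 18 mm high, lying on the bench with the jaws to +x; origin on the bench near the joint. It is only a bystander.
- solder_reel: Reel of solder with orange flanges, 62 mm across, 50 mm high, standing on its flange; origin under its centre. It is only a bystander.
- flux_bottle: White flux bottle, 44 mm across, 110 mm high; origin under its centre. It is only a bystander.
- tip_cleaner: Dark round tin with brass wool, 76 mm across, 45 mm high; origin under its centre. It is only a bystander.
- multimeter: Yellow hand multimeter, 180 mm (x) by 86 mm (y), 48 mm high; origin under its centre. It is only a bystander.
- pin: The whole locking pin, 106 mm long, 90 g or so (see pin_grip); origin at its nose tip, z up along it.
Things that resemble listed ones, but are neither listed nor needed, are in the scene too. Leave any white look-alike of the pin alone.

How it is judged (in metres and radians):
At the end, for the whole second after the job is handed in: The turntable is at its yellow station (within 0.04 rad of 0) and the pin stands upright (within 0.1 rad) and at rest through bracket and yellow lug, fully home: the underside of its shoulder within 5 mm of the mouth of the bracket's hole (value of joint turntable between -0.04 and 0.04 rad and distance between pin_shoulder and bracket_bore below 0.005 m and angle between the z axis of pin_grip and the z axis of bracket_bore, either way round below 0.1 rad and linear speed of pin below 0.02 m/s); the robot touches nothing.
It fails at once if the circuit board is touched with more than 2 N (contact force between any of board_slab, board_parts and the fingers above 2 N or contact force between any of board_slab, board_parts and the arm above 2 N or contact force between any of board_slab, board_parts and pin above 2 N).
It fails at once if a bystander is moved by more than 30 mm (distance of any of cutters, solder_reel, flux_bottle, tip_cleaner, multimeter from where it was at the start of the episode above 0.03 m).
It also fails if it takes over 69 s, if anything falls off the work surface, if the arm or the gripper's body presses on something with over 40 N, if the wrist force passes 120 N, or if a joint passes its speed limit or range.

ROBOT

A 6-joint arm with a two-finger parallel gripper is mounted at the origin on the work surface. World frame = base frame: x ahead of the robot, y to its left, z up, the work surface at z = 0. Lengths are in mm, angles in rad, forces in N, time in s.
With the tool pointing down it reaches from about 300 to 775 mm from the base axis. Payload 14.6 kg.
Tool frame: the origin (TCP) lies at the very end of the fingers, on their centre line; the grasp point (between the pads) lies 19 mm behind it; z points along the fingers, y is the line along which they close (so a half turn about z gives the same grasp; the last joint's range is limited). The gripper opens to 94 mm and grips with 3 to 60 N. Pads are 16 mm wide; open, the fingers measure 119 mm over their backs; the gripper's body (75 mm by 177 mm) begins 78 mm behind the grasp point.
Start: joints at [-1.282, 0.3, 1.521, -0, 1.321, -0.067], TCP at [191.58, -515.545, 205.446] pointing down, gripper open.
Joint ranges: [-3.03, 3.03], [-0.79, 2.21], [0.23, 2.52], [-1.04, 4.18], [0, 3.07], [-2.55, 2.55]. Speed limits (rad/s): [2.22, 2.22, 2.57, 3.14, 3.14, 3.14].

INTERFACE

Orientations are given as [roll, pitch, yaw] about the fixed x, y, z axes, in that order (R = Rz(yaw) Ry(pitch) Rx(roll)).
In Python, from cell import manip gives the robot as it stands. The module is installed in compiled form; this text tells all that it offers.
- The arm moves only by the shell command python3 -m inch 'ROWS' [FORCE]. ROWS is JSON, a list of rows, each an object of numbers: "gripper": the opening, from 0 (shut) to 1 (fully open); "dx", "dy", "dz": the shift along the world's x, y, z in m; "wx", "wy", "wz": the turn, a rotation vector about the world's x, y, z in degrees. A call has exactly 5 rows; each row is the pose to reach, as a shift and turn from the pose commanded when the call began; what a row does not reach only later rows make up. A row lasts 1/12 s, in which the tool goes at most 41.7 mm and 7.16 degrees, less where a joint would pass 70% of its speed; a pose out of reach is approached as far as the arm can. A call with a gripper value outside its range is refused whole. The fingers move at their own pace and stop on an object; FORCE is the grip in N (left out, the last holds). Time passes only in rows, so rows that repeat a pose let the fingers close, or fill a call up. It gives the time, the measured TCP pose, the force, the opening and the grip force at its end, in the units of the state.
- manip.read_state(): the state, without advancing time (a new reading comes with each control period).
- manip.camera(name): name is "scene" or "side" or "wrist"; returns the picture (420x560x3 uint8, blue, green, red); there is no depth.
- manip.camera_info(name): a dict with "camera_matrix" (3x3 intrinsics, pixels), "R" (3x3) and "t" (3): a world point X has camera coordinates R X + t; the wrist camera has in their place "tool_from_camera" (4x4, takes a point from camera to tool coordinates, whose origin is the TCP and whose axes are the flange's). Camera axes: x right, y down, z forward; pixel columns grow to the right and rows downward; lengths in mm; the calibration is good to about 2 mm. The wrist camera is an equidistant fisheye: a pixel r from the principal point sees the ray r / f radians off the axis. A picture is of the moment at which its call begins: read the wrist's pose just before it. camera_info takes no time and is no camera call.
- manip.sign_off(): hands the job in; it is judged then, once.
The state is a dict: "clock": time; "joints": joint angles; "qd": joint speeds; "effort": joint torques, N m; "eef_pos": TCP position; "eef_rot": TCP orientation; "wrist_force": force on the tool from outside, world axes, zero at the start; "moment": the same for the moment, N m; "finger_gap": finger opening in mm; "finger_force": force on a finger pad.
Only numpy, scipy, OpenCV 4.12 (cv2) and the standard library are available. Lean on these libraries where they do the work, as an engineer would, in place of code of your own. Each camera call takes 0.05 s, during which the arm holds its last target. There are 200 camera calls.

## Working session

There is one attempt and no reset: what is moved stays moved. The work goes in short steps, Python scripts to look and compute and a shell command to move; the robot and the scene stay as the last step left them, time stands still between calls to the robot, and variables do not carry over. Pictures are saved under pics/ and viewed, at most 10 in all, crops included, and the job is handed in when it is done.

```bash
mkdir -p pics
cat > h.py <<'E'
import numpy as np, cv2
from cell import manip
def snap(n,f):
    im=np.array(manip.camera(n)); cv2.imwrite('pics/'+f,im); return im
def ray(n,u,v):
    c=manip.camera_info(n); K=np.array(c['camera_matrix']); R=np.array(c['R']); t=np.array(c['t'])
    d=R.T@np.linalg.solve(K,[u,v,1.]); return -R.T@t, d/np.linalg.norm(d)
def atz(n,u,v,z):
    o,d=ray(n,u,v); return o+d*(z-o[2])/d[2]
def tri(rs):
    A=0;b=0
    for o,d in rs:
        P=np.eye(3)-np.outer(d,d); A=A+P; b=b+P@o
    X=np.linalg.solve(A,b); return X,[np.linalg.norm((np.eye(3)-np.outer(d,d))@(X-o)) for o,d in rs]
def proj(n,X):
    c=manip.camera_info(n); p=np.array(c['camera_matrix'])@(np.array(c['R'])@np.array(X,float)+np.array(c['t'])); return p[:2]/p[2]
E
python3 - <<'E'
from h import *
np.set_printoptions(precision=2,suppress=True)
a=snap('scene','scene.png');b=snap('side','side.png');snap('wrist','wrist.png')
for n in('scene','side'):
    c=manip.camera_info(n);print(n,c['camera_matrix'],-np.array(c['R']).T@np.array(c['t']))
print(manip.camera_info('wrist'));print(manip.read_state())
E
```

```text
scene [[393.5    0.   280.93]
 [  0.   393.5  211.65]
 [  0.     0.     1.  ]] [1003.78 -466.3   732.74]
side [[391.82   0.   274.82]
 [  0.   391.82 207.56]
 [  0.     0.     1.  ]] [444.67 912.85 707.48]
{'camera_matrix': array([[325.19,   0.  , 282.9 ],
       [  0.  , 325.19, 205.22],
       [  0.  ,   0.  ,   1.  ]]), 'tool_from_camera': array([[   0.  ,   -0.97,   -0.24,   68.54],
       [   1.  ,    0.  ,    0.  ,    0.11],
       [  -0.  ,   -0.24,    0.97, -179.52],
       [   0.  ,    0.  ,    0.  ,    1.  ]])}
{'clock': 0.15, 'joints': array([-1.28,  0.3 ,  1.52,  0.  ,  1.32, -0.07]), 'qd': array([ 0., -0., -0.,  0., -0.,  0.]), 'effort': array([  0.  , -53.2 , -35.28,   0.07,   0.02,  -0.  ]), 'eef_pos': array([ 191.54, -515.36,  205.01]), 'eef_rot': array([-3.14, -0.  ,  0.36]), 'wrist_force': array([ 0.16, -0.69, -0.35]), 'moment': array([ 0.03,  0.04, -0.01]), 'finger_force': 0.0, 'finger_gap': 93.46732746256546}
```

View pics/scene.png

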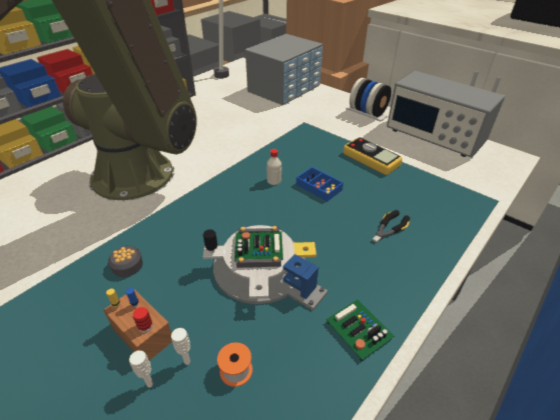

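View pics/side.png

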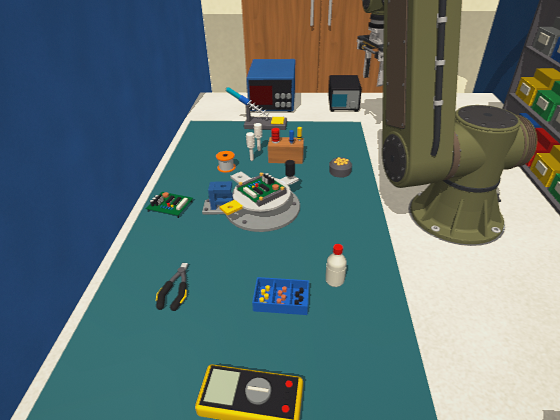

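The scene view shows the red pin handle in the block at (142,317), with white look-alikes at (181,341) and (141,362). The knob is at (210,240), the bracket at (300,275) and the yellow lug at (306,250). The side view shows the same pin at (275,133) and the knob at (290,168). Things that could be taken for the pin: the white pins, the red-capped flux bottle at (274,160), and the screwdrivers at (112,297) and (132,296). I choose the red handle in the block and will check it in a crop.

Run:
```python
import cv2,numpy as np
a=cv2.imread('pics/scene.png');b=cv2.imread('pics/side.png')
f=lambda i,x,y,w,h,s:cv2.resize(i[y:y+h,x:x+w],None,fx=s,fy=s,interpolation=cv2.INTER_CUBIC)
A=f(a,190,215,150,100,5.33)[:300*2]
top=np.hstack([f(a,200,220,133,100,3),f(a,90,275,133,100,3)])
bot=np.hstack([f(b,200,160,100,75,4)[:,:399],f(b,235,115,100,75,4)[:,:399]])
cv2.imwrite('pics/m.png',np.vstack([top,bot]))
```

```text
(no output)
```

View pics/m.png

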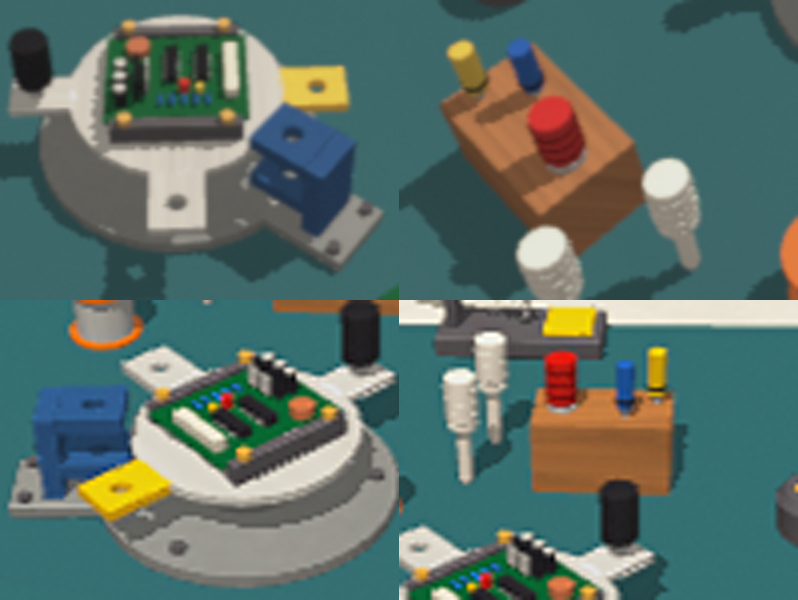

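The crop confirms it: one red ribbed handle in the block beside blue and yellow screwdrivers, with two white pins standing outside. All the holes are visible, so I'll triangulate.

Run:
```python
from h import *
np.set_printoptions(precision=1,suppress=True)
P=dict(knobtop=((210,232.7),(290.2,162.5)),yel=((305.7,248.7),(230.5,207)),bore=((297.7,264.7),(223,186)),bare=((259,287.3),(240,176.7)),pintop=((140,310.7),(275.2,129.5)),
w1a=((178.7,333.3),(258,125.5)),w1b=((178.7,333.3),(250.2,135)),w2a=((138.7,356.7),(250.2,135)),w2b=((138.7,356.7),(258,125.5)),
blue=((131,291.5),(291.5,131.5)),ysd=((111.5,292),(299.5,127.5)))
for k,(s,d) in P.items(): print(k,*tri([ray('scene',*s),ray('side',*d)]))
for k,z in dict(knobtop=116,yel=58,bore=82,bare=58,pintop=113.5).items():print(k,atz('scene',*P[k][0],z),atz('side',*P[k][1],z))
```

```text
knobtop [476.  -86.1 113.2] [np.float64(0.7977172807873185), np.float64(0.7977172807874565)]
yel [637.2  59.4  54.7] [np.float64(1.4602617171171945), np.float64(1.4602617171171706)]
bore [666.6  -8.2  78.7] [np.float64(0.8158436828804196), np.float64(0.8158436828803649)]
bare [630.8 -95.   55.1] [np.float64(0.8418737647224005), np.float64(0.8418737647224521)]
pintop [ 532.7 -308.3  111.6] [np.float64(1.0603679112326916), np.float64(1.0603679112326672)]
w1a [ 607.1 -297.6  119.4] [np.float64(18.78459860305001), np.float64(18.78459860304998)]
w1b [ 617.  -288.5   99.9] [np.float64(0.8435768707766343), np.float64(0.8435768707768042)]
w2a [ 609.4 -352.6   80. ] [np.float64(20.33523895995193), np.float64(20.335238959952054)]
w2b [ 598.7 -361.6   99.5] [np.float64(0.5520015475299723), np.float64(0.5520015475299647)]
blue [ 478.5 -293.8  110.3] [np.float64(1.1363099557030634), np.float64(1.136309955703121)]
ysd [ 452.2 -319.5  112.5] [np.float64(1.5241241634865095), np.float64(1.5241241634864628)]
knobtop [479.4 -87.8 116. ] [475.2 -82.3 116. ]
yel [640.4  57.2  58. ] [635.   62.8  58. ]
bore [669.1 -10.3  82. ] [664.7  -4.   82. ]
bare [633.3 -96.4  58. ] [629.3 -91.3  58. ]
pintop [ 532.8 -309.   113.5] [ 533.2 -303.   113.5]
```

```bash
python3 -m inch '[{"dx":0.02,"dy":0.03,"wz":4,"gripper":1},{"dx":0.043,"dy":0.064,"wz":8,"gripper":1},{"dx":0.066,"dy":0.098,"wz":13,"gripper":1},{"dx":0.089,"dy":0.132,"wz":18,"gripper":1},{"dx":0.112,"dy":0.166,"wz":21.5,"gripper":1}]'
python3 -m inch '[{"dx":0.022,"dy":0.034,"gripper":1},{"dx":0.045,"dy":0.067,"gripper":1},{"dx":0.067,"dy":0.1,"gripper":1},{"dx":0.09,"dy":0.134,"gripper":1},{"dx":0.112,"dy":0.166,"gripper":1}]'
python3 -m inch '[{"dx":0.02,"dy":0.03,"gripper":1},{"dx":0.04,"dy":0.06,"gripper":1},{"dx":0.055,"dy":0.085,"gripper":1},{"dx":0.06,"dy":0.097,"gripper":1},{"dx":0.06,"dy":0.097,"gripper":1}]'
```

```text
validation failed for argument at $[0]...
validation failed for argument at $[0]...
validation failed for argument at $[0]...
```

```bash
python3 -m inch '[{"gripper":1,"dx":0.02,"dy":0.03,"dz":0,"wx":0,"wy":0,"wz":4},{"gripper":1,"dx":0.043,"dy":0.064,"dz":0,"wx":0,"wy":0,"wz":8},{"gripper":1,"dx":0.066,"dy":0.098,"dz":0,"wx":0,"wy":0,"wz":13},{"gripper":1,"dx":0.089,"dy":0.132,"dz":0,"wx":0,"wy":0,"wz":18},{"gripper":1,"dx":0.112,"dy":0.166,"dz":0,"wx":0,"wy":0,"wz":21.5}]'
```

```text
clock: 0.57
eef_pos: [304.1, -347.7, 205.3]
eef_rot: [-3.141, -0.0, 0.735]
wrist_force: [0.6, -1.4, -0.2]
finger_gap: 93.9
finger_force: 0.0
```

```bash
python3 -m inch '[{"gripper":1,"dx":0.022,"dy":0.034,"dz":0,"wx":0,"wy":0,"wz":0},{"gripper":1,"dx":0.044,"dy":0.067,"dz":0,"wx":0,"wy":0,"wz":0},{"gripper":1,"dx":0.066,"dy":0.1,"dz":0,"wx":0,"wy":0,"wz":0},{"gripper":1,"dx":0.088,"dy":0.134,"dz":0,"wx":0,"wy":0,"wz":0},{"gripper":1,"dx":0.11,"dy":0.166,"dz":0,"wx":0,"wy":0,"wz":0}]'
python3 -m inch '[{"gripper":1,"dx":0.02,"dy":0.03,"dz":0,"wx":0,"wy":0,"wz":0},{"gripper":1,"dx":0.04,"dy":0.06,"dz":0,"wx":0,"wy":0,"wz":0},{"gripper":1,"dx":0.055,"dy":0.084,"dz":0,"wx":0,"wy":0,"wz":0},{"gripper":1,"dx":0.0615,"dy":0.0955,"dz":0,"wx":0,"wy":0,"wz":0},{"gripper":1,"dx":0.0615,"dy":0.0955,"dz":0,"wx":0,"wy":0,"wz":0}]'
cat >> h.py <<'E'
from scipy.spatial.transform import Rotation as Ro
def wpose():
    s=manip.read_state(); T=np.eye(4); T[:3,:3]=Ro.from_euler('xyz',s['eef_rot']).as_matrix(); T[:3,3]=s['eef_pos']
    return T@np.array(manip.camera_info('wrist')['tool_from_camera'])
def wray(T,u,v):
    K=manip.camera_info('wrist')['camera_matrix']; p=np.array([u-K[0][2],v-K[1][2]]); r=np.linalg.norm(p); a=r/K[0][0]
    d=np.r_[p/r*np.sin(a),np.cos(a)]; return T[:3,3],T[:3,:3]@d
def wz(T,u,v,z):
    o,d=wray(T,u,v); return o+d*(z-o[2])/d[2]
E
python3 - <<'E'
from h import *
T=wpose(); np.save('T1.npy',T); im=snap('wrist','w1.png'); print(manip.read_state()['eef_pos'])
cv2.imwrite('pics/w1b.png',cv2.resize(im,(784,588),interpolation=cv2.INTER_CUBIC))
E
```

```text
clock: 0.98
eef_pos: [414.2, -181.5, 205.5]
eef_rot: [3.142, -0.0, 0.731]
wrist_force: [0.2, -0.2, 0.8]
finger_gap: 94.0
finger_force: 0.0
clock: 1.4
eef_pos: [475.8, -85.9, 205.1]
eef_rot: [-3.141, 0.0, 0.734]
wrist_force: [0.0, -0.5, -0.0]
finger_gap: 93.9
finger_force: 0.0
[475.20130961 -87.25923974 205.10908176]
```

View pics/w1b.png

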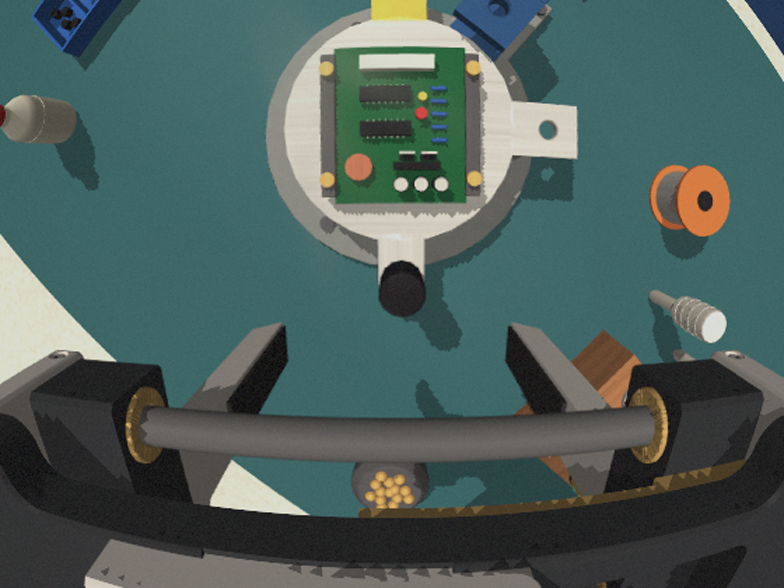

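The knob top is at (402,287) in the enlarged picture, midway between the fingers. The bare hole is at (547,130) and the bracket bore at (499,8).

Run:
```python
from h import *
np.set_printoptions(precision=1,suppress=True)
T=np.load('T1.npy')
for k,(u,v,z),s,d in (('knob',(402,287,116),(210,232.7),(290.2,162.5)),('bare',(547,130,58),(259,287.3),(240,176.7)),('bore',(499,8,82),(297.7,264.7),(223,186))):
    print(k,wz(T,u/1.4,v/1.4,z),tri([wray(T,u/1.4,v/1.4),ray('scene',*s),ray('side',*d)]))
```

```text
knob [480.9 -86.6 116. ] (array([477.8, -86.8, 113.4]), [np.float64(2.6722339677585043), np.float64(0.6378857930939673), np.float64(2.3687955364000675)])
bare [630.2 -96.1  58. ] (array([631. , -95.7,  55.2]), [np.float64(0.7829754496602462), np.float64(1.1352288122196836), np.float64(0.83819646709386)])
bore [664.8 -10.2  82. ] (array([666.6,  -9. ,  78.5]), [np.float64(0.8804892177076792), np.float64(1.272318210676041), np.float64(0.6553024403759593)])
```

```bash
python3 -m inch '[{"gripper":1,"dx":0.002,"dy":0,"dz":-0.03,"wx":0,"wy":0,"wz":0},{"gripper":1,"dx":0.002,"dy":0,"dz":-0.06,"wx":0,"wy":0,"wz":0},{"gripper":1,"dx":0.002,"dy":0,"dz":-0.09,"wx":0,"wy":0,"wz":0},{"gripper":1,"dx":0.002,"dy":0,"dz":-0.115,"wx":0,"wy":0,"wz":0},{"gripper":1,"dx":0.002,"dy":0,"dz":-0.126,"wx":0,"wy":0,"wz":0}]' 20
python3 -m inch '[{"gripper":0,"dx":0,"dy":0,"dz":0,"wx":0,"wy":0,"wz":0},{"gripper":0,"dx":0,"dy":0,"dz":0,"wx":0,"wy":0,"wz":0},{"gripper":0,"dx":0,"dy":0,"dz":0,"wx":0,"wy":0,"wz":0},{"gripper":0,"dx":0,"dy":0,"dz":0,"wx":0,"wy":0,"wz":0},{"gripper":0,"dx":0,"dy":0,"dz":0,"wx":0,"wy":0,"wz":0}]' 20
python3 -m inch '[{"gripper":0,"dx":0,"dy":0,"dz":0,"wx":0,"wy":0,"wz":0},{"gripper":0,"dx":0,"dy":0,"dz":0,"wx":0,"wy":0,"wz":0},{"gripper":0,"dx":0,"dy":0,"dz":0,"wx":0,"wy":0,"wz":0},{"gripper":0,"dx":0,"dy":0,"dz":0,"wx":0,"wy":0,"wz":0},{"gripper":0,"dx":0,"dy":0,"dz":0,"wx":0,"wy":0,"wz":0}]' 20
```

```text
clock: 1.87
eef_pos: [475.1, -88.8, 76.6]
eef_rot: [-3.138, 0.002, 0.73]
wrist_force: [0.4, 0.8, -0.5]
finger_gap: 94.2
finger_force: 0.0
clock: 2.28
eef_pos: [477.6, -88.3, 80.6]
eef_rot: [3.14, -0.001, 0.731]
wrist_force: [-0.3, 0.1, -0.6]
finger_gap: 64.3
finger_force: 0.0
clock: 2.7
eef_pos: [477.1, -88.1, 79.5]
eef_rot: [3.142, -0.0, 0.731]
wrist_force: [0.4, -1.1, -0.4]
finger_gap: 30.8
finger_force: 0.0
```

```bash
python3 -m inch '[{"gripper":0,"dx":0,"dy":0,"dz":0,"wx":0,"wy":0,"wz":0},{"gripper":0,"dx":0,"dy":0,"dz":0,"wx":0,"wy":0,"wz":0},{"gripper":0,"dx":0,"dy":0,"dz":0,"wx":0,"wy":0,"wz":0},{"gripper":0,"dx":0,"dy":0,"dz":0,"wx":0,"wy":0,"wz":0},{"gripper":0,"dx":0,"dy":0,"dz":0,"wx":0,"wy":0,"wz":0}]' 20
python3 -m inch '[{"gripper":0,"dx":-0.0068,"dy":0.0082,"dz":0,"wx":0,"wy":0,"wz":-5.6},{"gripper":0,"dx":-0.0127,"dy":0.0171,"dz":0,"wx":0,"wy":0,"wz":-11.2},{"gripper":0,"dx":-0.0178,"dy":0.0264,"dz":0,"wx":0,"wy":0,"wz":-16.8},{"gripper":0,"dx":-0.0219,"dy":0.0363,"dz":0,"wx":0,"wy":0,"wz":-22.4},{"gripper":0,"dx":-0.025,"dy":0.0465,"dz":0,"wx":0,"wy":0,"wz":-28}]'
python3 -m inch '[{"gripper":0,"dx":-0.0014,"dy":0.0065,"dz":0,"wx":0,"wy":0,"wz":-3.5},{"gripper":0,"dx":-0.0024,"dy":0.013,"dz":0,"wx":0,"wy":0,"wz":-7},{"gripper":0,"dx":-0.003,"dy":0.0187,"dz":0,"wx":0,"wy":0,"wz":-10},{"gripper":0,"dx":-0.0032,"dy":0.0221,"dz":0,"wx":0,"wy":0,"wz":-11.8},{"gripper":0,"dx":-0.0032,"dy":0.0221,"dz":0,"wx":0,"wy":0,"wz":-11.8}]'
python3 - <<'E'
from h import *
T=wpose(); np.save('T2.npy',T); im=snap('wrist','w2.png');sc=snap('scene','s2.png');sd=snap('side','d2.png');print(manip.read_state()['eef_pos'])
f=lambda i,x,y,w,h,s:cv2.resize(i[y:y+h,x:x+w],None,fx=s,fy=s,interpolation=cv2.INTER_CUBIC)
cv2.imwrite('pics/m2.png',np.vstack([f(im,180,0,266,100,3)[:,:798],np.hstack([f(sc,200,220,133,100,3),f(sd,200,155,133,100,3)])]))
E
```

```text
clock: 3.12
eef_pos: [477.1, -88.1, 79.5]
eef_rot: [3.142, -0.0, 0.731]
wrist_force: [-0.3, -0.1, 1.3]
finger_gap: 29.7
finger_force: 20.0
clock: 3.53
eef_pos: [452.4, -41.3, 79.5]
eef_rot: [3.141, -0.001, 0.237]
wrist_force: [9.6, -0.3, -6.0]
finger_gap: 29.7
finger_force: 20.0
clock: 3.95
eef_pos: [449.4, -19.1, 79.5]
eef_rot: [3.141, -0.001, 0.034]
wrist_force: [5.5, -1.6, -4.0]
finger_gap: 29.6
finger_force: 20.0
[449.42977279 -19.44810231  79.4783307 ]
```

View pics/m2.png

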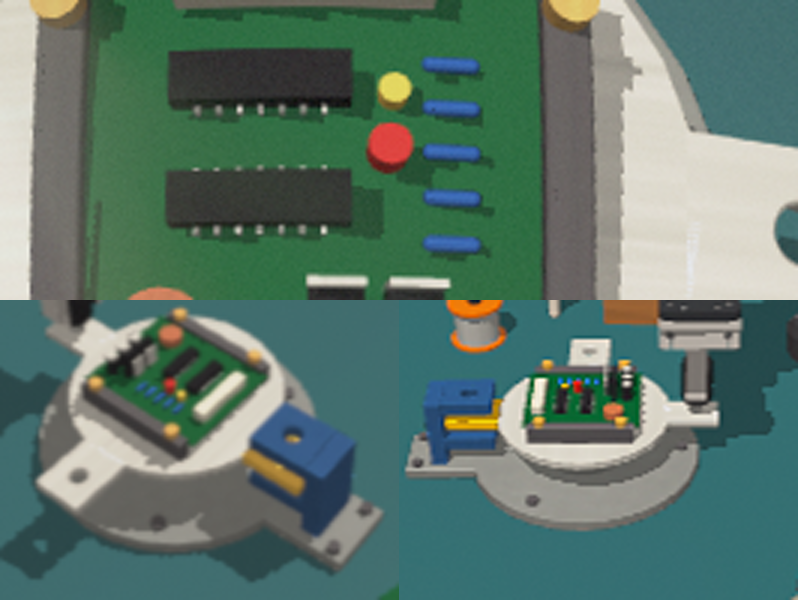

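The turntable has turned and the yellow lug now sits between the jaws. The bare hole is at scene (226.3,278.3) and side (263.3,172.0). I'll check the angle and look through the bore.

Run:
```python
from h import *
np.set_printoptions(precision=1,suppress=True)
bare=tri([ray('scene',226.3,278.3),ray('side',263.3,172)]); print(bare)
B=np.array([666.6,-8.5]);s=manip.read_state()['eef_pos'][:2]
b0=np.array([630.9,-95.3]);k0=np.array([477.,-87.])
for piv in ([556.6,-13.3],[557.3,-13.8]):
    an=lambda p:np.degrees(np.arctan2(*(np.array(p[:2])-piv)[::-1]))
    print('bore',an(B),'bare',an(bare[0])+90,'before',an(b0)+90,'knob',an(s)+180)
sc=cv2.imread('pics/s2.png');sd=cv2.imread('pics/d2.png')
f=lambda i,x,y:cv2.resize(i[y:y+30,x:x+40],None,fx=10,fy=10,interpolation=cv2.INTER_CUBIC)
cv2.imwrite('pics/m3.png',np.hstack([f(sc,278,250),f(sd,203,172)]))
```

```text
(array([ 560.8, -123.5,   55.7]), [np.float64(0.38631987945363877), np.float64(0.3863198794537988)])
bore 2.498594389418675 bare 2.1889200671634796 before 42.17964738556679 knob 3.28332457595198
bore 2.77612040456378 bare 1.8338163720817562 before 42.08416613874688 knob 2.997279058564544
```

View pics/m3.png

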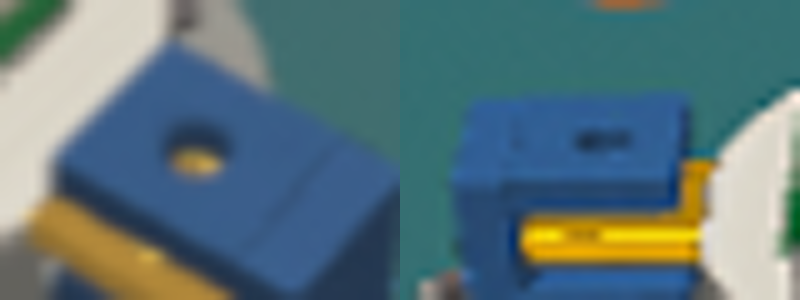

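```bash
python3 -m inch '[{"gripper":1,"dx":0,"dy":0,"dz":0,"wx":0,"wy":0,"wz":0},{"gripper":1,"dx":0,"dy":0,"dz":0,"wx":0,"wy":0,"wz":0},{"gripper":1,"dx":0,"dy":0,"dz":0,"wx":0,"wy":0,"wz":0},{"gripper":1,"dx":0,"dy":0,"dz":0,"wx":0,"wy":0,"wz":0},{"gripper":1,"dx":0,"dy":0,"dz":0,"wx":0,"wy":0,"wz":0}]'
python3 -m inch '[{"gripper":1,"dx":0,"dy":0,"dz":0.015,"wx":0,"wy":0,"wz":0},{"gripper":1,"dx":0,"dy":0,"dz":0.04,"wx":0,"wy":0,"wz":0},{"gripper":1,"dx":0,"dy":0,"dz":0.07,"wx":0,"wy":0,"wz":0},{"gripper":1,"dx":0,"dy":0,"dz":0.105,"wx":0,"wy":0,"wz":0},{"gripper":1,"dx":0,"dy":0,"dz":0.13,"wx":0,"wy":0,"wz":0}]'
python3 -m inch '[{"gripper":1,"dx":0.01,"dy":-0.034,"dz":0,"wx":0,"wy":0,"wz":0},{"gripper":1,"dx":0.02,"dy":-0.07,"dz":0,"wx":0,"wy":0,"wz":0},{"gripper":1,"dx":0.03,"dy":-0.106,"dz":0,"wx":0,"wy":0,"wz":0},{"gripper":1,"dx":0.04,"dy":-0.142,"dz":0,"wx":0,"wy":0,"wz":0},{"gripper":1,"dx":0.05,"dy":-0.175,"dz":0,"wx":0,"wy":0,"wz":0}]'
python3 -m inch '[{"gripper":1,"dx":0.01,"dy":-0.034,"dz":0,"wx":0,"wy":0,"wz":0},{"gripper":1,"dx":0.02,"dy":-0.068,"dz":0,"wx":0,"wy":0,"wz":0},{"gripper":1,"dx":0.028,"dy":-0.1,"dz":0,"wx":0,"wy":0,"wz":0},{"gripper":1,"dx":0.033,"dy":-0.114,"dz":0,"wx":0,"wy":0,"wz":0},{"gripper":1,"dx":0.033,"dy":-0.114,"dz":0,"wx":0,"wy":0,"wz":0}]'
python3 - <<'E'
from h import *
T=wpose(); np.save('T3.npy',T); im=snap('wrist','w3.png'); print(manip.read_state()['eef_pos'])
cv2.imwrite('pics/w3b.png',cv2.resize(im[90:360,130:490],(720,540),interpolation=cv2.INTER_CUBIC))
E
```

```text
clock: 4.52
eef_pos: [448.8, -19.4, 79.4]
eef_rot: [-3.142, 0.0, 0.036]
wrist_force: [0.2, -0.9, -0.3]
finger_gap: 59.2
finger_force: 0.0
clock: 4.93
eef_pos: [449.1, -19.5, 212.2]
eef_rot: [3.141, -0.002, 0.036]
wrist_force: [-0.1, 0.1, 0.6]
finger_gap: 92.0
finger_force: 0.0
clock: 5.35
eef_pos: [498.9, -196.5, 209.4]
eef_rot: [3.142, -0.0, 0.036]
wrist_force: [-0.6, -0.2, -0.1]
finger_gap: 94.1
finger_force: 0.0
clock: 5.77
eef_pos: [531.8, -311.1, 208.4]
eef_rot: [-3.141, 0.001, 0.034]
wrist_force: [-0.7, 0.0, -1.5]
finger_gap: 94.0
finger_force: 0.0
[ 531.64586539 -309.38353481  208.56251939]
```

View pics/w3b.png

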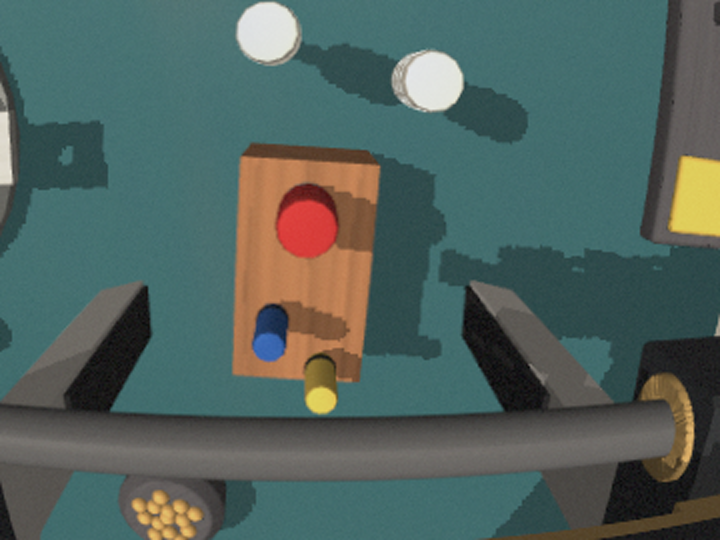

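The red pin top is at (308,227), which is wrist pixel (284,203.5). The fingers straddle it and the white pins are clear.

Run:
```python
from h import *
np.set_printoptions(precision=1,suppress=True)
T=np.load('T3.npy'); print(wz(T,284,203.5,113.5),tri([wray(T,284,203.5),ray('scene',140,310.7),ray('side',275.2,129.5)]))
```

```text
[ 535.1 -312.   113.5] (array([ 533.4, -310.1,  111.3]), [np.float64(2.206685705542127), np.float64(2.2754529434726787), np.float64(1.2128169117357595)])
```

```bash
python3 -m inch '[{"gripper":1,"dx":0.002,"dy":-0.001,"dz":-0.03,"wx":0,"wy":0,"wz":0},{"gripper":1,"dx":0.002,"dy":-0.001,"dz":-0.065,"wx":0,"wy":0,"wz":0},{"gripper":1,"dx":0.002,"dy":-0.001,"dz":-0.1,"wx":0,"wy":0,"wz":0},{"gripper":1,"dx":0.002,"dy":-0.001,"dz":-0.125,"wx":0,"wy":0,"wz":0},{"gripper":1,"dx":0.002,"dy":-0.001,"dz":-0.134,"wx":0,"wy":0,"wz":0}]' 35
for i in 1 2 3; do python3 -m inch '[{"gripper":0,"dx":0,"dy":0,"dz":0,"wx":0,"wy":0,"wz":0},{"gripper":0,"dx":0,"dy":0,"dz":0,"wx":0,"wy":0,"wz":0},{"gripper":0,"dx":0,"dy":0,"dz":0,"wx":0,"wy":0,"wz":0},{"gripper":0,"dx":0,"dy":0,"dz":0,"wx":0,"wy":0,"wz":0},{"gripper":0,"dx":0,"dy":0,"dz":0,"wx":0,"wy":0,"wz":0}]' 35; done
```

```text
clock: 6.23
eef_pos: [532.3, -307.3, 71.7]
eef_rot: [-3.138, 0.004, 0.037]
wrist_force: [-0.1, -0.4, -0.1]
finger_gap: 93.9
finger_force: 0.0
clock: 6.65
eef_pos: [534.4, -309.7, 76.9]
eef_rot: [3.14, -0.002, 0.036]
wrist_force: [0.3, -0.4, -0.5]
finger_gap: 64.0
finger_force: 0.0
clock: 7.07
eef_pos: [533.9, -309.4, 75.4]
eef_rot: [-3.142, 0.0, 0.036]
wrist_force: [0.1, -1.3, 0.1]
finger_gap: 30.7
finger_force: 0.4
clock: 7.48
eef_pos: [533.9, -309.9, 75.6]
eef_rot: [3.141, -0.0, 0.036]
wrist_force: [0.7, -5.6, 0.2]
finger_gap: 27.5
finger_force: 35.0
```

```bash
python3 -m inch '[{"gripper":0,"dx":0,"dy":0,"dz":0.012,"wx":0,"wy":0,"wz":0},{"gripper":0,"dx":0,"dy":0,"dz":0.03,"wx":0,"wy":0,"wz":0},{"gripper":0,"dx":0,"dy":0,"dz":0.055,"wx":0,"wy":0,"wz":0},{"gripper":0,"dx":0,"dy":0,"dz":0.085,"wx":0,"wy":0,"wz":0},{"gripper":0,"dx":0,"dy":0,"dz":0.11,"wx":0,"wy":0,"wz":0}]'
python3 -m inch '[{"gripper":0,"dx":0.012,"dy":0.02,"dz":0,"wx":0,"wy":0,"wz":0},{"gripper":0,"dx":0.027,"dy":0.05,"dz":0,"wx":0,"wy":0,"wz":0},{"gripper":0,"dx":0.042,"dy":0.085,"dz":0,"wx":0,"wy":0,"wz":0},{"gripper":0,"dx":0.057,"dy":0.12,"dz":0,"wx":0,"wy":0,"wz":0},{"gripper":0,"dx":0.072,"dy":0.155,"dz":0,"wx":0,"wy":0,"wz":0}]'
python3 -m inch '[{"gripper":0,"dx":0.015,"dy":0.035,"dz":0,"wx":0,"wy":0,"wz":0},{"gripper":0,"dx":0.03,"dy":0.07,"dz":0,"wx":0,"wy":0,"wz":0},{"gripper":0,"dx":0.045,"dy":0.105,"dz":0,"wx":0,"wy":0,"wz":0},{"gripper":0,"dx":0.056,"dy":0.134,"dz":0,"wx":0,"wy":0,"wz":0},{"gripper":0,"dx":0.061,"dy":0.146,"dz":0,"wx":0,"wy":0,"wz":0}]'
python3 -m inch '[{"gripper":0,"dx":0,"dy":0,"dz":-0.005,"wx":0,"wy":0,"wz":0},{"gripper":0,"dx":0,"dy":0,"dz":-0.01,"wx":0,"wy":0,"wz":0},{"gripper":0,"dx":0,"dy":0,"dz":-0.015,"wx":0,"wy":0,"wz":0},{"gripper":0,"dx":0,"dy":0,"dz":-0.018,"wx":0,"wy":0,"wz":0},{"gripper":0,"dx":0,"dy":0,"dz":-0.018,"wx":0,"wy":0,"wz":0}]'
python3 - <<'E'
from h import *
sc=snap('scene','s4.png');sd=snap('side','d4.png');print(manip.read_state())
f=lambda i,x,y:cv2.resize(i[y:y+75,x:x+66],None,fx=6,fy=6,interpolation=cv2.INTER_CUBIC)
cv2.imwrite('pics/m4.png',np.hstack([f(sc,265,210),f(sd,190,140)]))
E
```

```text
clock: 7.9
eef_pos: [533.8, -309.0, 187.0]
eef_rot: [-3.141, 0.0, 0.037]
wrist_force: [0.3, 1.0, -0.5]
finger_gap: 27.8
finger_force: 35.0
clock: 8.32
eef_pos: [606.0, -152.4, 185.2]
eef_rot: [-3.141, 0.001, 0.036]
wrist_force: [0.4, 0.1, -0.7]
finger_gap: 27.6
finger_force: 35.0
clock: 8.73
eef_pos: [667.3, -4.1, 184.9]
eef_rot: [-3.14, 0.001, 0.04]
wrist_force: [-0.1, -0.6, -1.5]
finger_gap: 27.8
finger_force: 35.0
clock: 9.15
eef_pos: [666.3, -9.7, 166.4]
eef_rot: [-3.141, 0.002, 0.035]
wrist_force: [0.3, -0.7, -0.7]
finger_gap: 27.3
finger_force: 35.0
{'clock': 9.25, 'joints': array([-6.89240201e-02,  5.93227300e-01,  1.19104560e+00,  3.22829924e-05,
        1.35735776e+00,  1.46661848e+00]), 'qd': array([ 0.00522641, -0.00433882, -0.0084944 ,  0.00101044,  0.00173631,
        0.00047299]), 'effort': array([-1.05389818e-01, -6.95400953e+01, -3.56697285e+01,  1.95981766e-02,
       -1.04721801e-01, -7.76981818e-03]), 'eef_pos': array([666.75161491,  -9.33244474, 167.50812552]), 'eef_rot': array([-3.14155732e+00,  3.45176388e-05,  3.52469842e-02]), 'wrist_force': array([-0.23029942,  0.37724674, -0.85886527]), 'moment': array([ 0.01552559,  0.0235794 , -0.01350114]), 'finger_force': 34.988887310028076, 'finger_gap': 27.829625301442096}
```

View pics/m4.png

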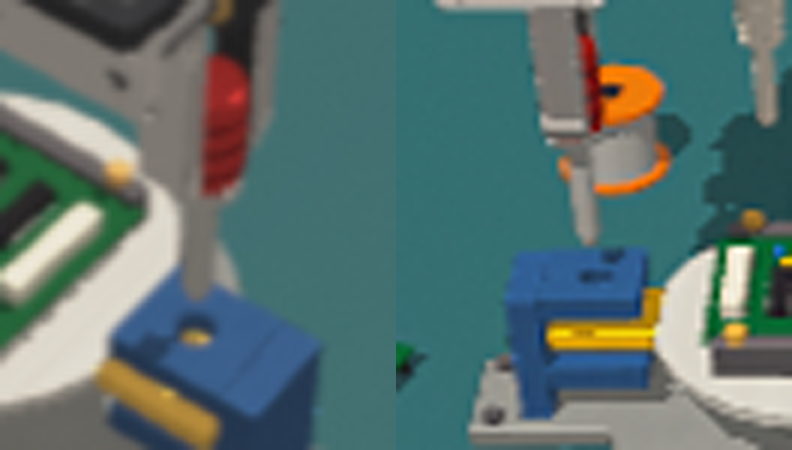

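The pin hangs over the bracket. The nose tip is at scene (297.7,259.3) and side (222.0,180.5), and the bore at scene (297.5,264.5) and side (223.3,186.0).

Run:
```python
from h import *
np.set_printoptions(precision=1,suppress=True)
n=tri([ray('scene',297.7,259.2),ray('side',222,180.4)]);b=tri([ray('scene',297.5,264.5),ray('side',223.3,186)]);print(n,b,b[0]-n[0])
for z in(96,97.5,99):print(z,atz('scene',297.7,259.2,z),atz('side',222,180.4,z))
# pixels expected of nose if exactly above bore at +18.5
print(proj('scene',b[0]+[0,0,18.5]),proj('side',b[0]+[0,0,18.5]))
```

```text
(array([667.2,  -9.1,  97.5]), [np.float64(0.28256537062200493), np.float64(0.2825653706221205)]) (array([665.8,  -8.1,  78.8]), [np.float64(0.9316004407703238), np.float64(0.9316004407701548)]) [ -1.4   1.  -18.8]
96 [666.6  -8.   96. ] [667.5 -11.6  96. ]
97.5 [667.4  -9.1  97.5] [666.9  -9.4  97.5]
99 [668.2 -10.1  99. ] [666.4  -7.1  99. ]
[297.4 258.6] [222.3 180.7]
```

```bash
python3 -m inch '[{"gripper":0,"dx":-0.001,"dy":0.0005,"dz":-0.006,"wx":0,"wy":0,"wz":0},{"gripper":0,"dx":-0.001,"dy":0.0005,"dz":-0.012,"wx":0,"wy":0,"wz":0},{"gripper":0,"dx":-0.001,"dy":0.0005,"dz":-0.018,"wx":0,"wy":0,"wz":0},{"gripper":0,"dx":-0.001,"dy":0.0005,"dz":-0.022,"wx":0,"wy":0,"wz":0},{"gripper":0,"dx":-0.001,"dy":0.0005,"dz":-0.026,"wx":0,"wy":0,"wz":0}]'
python3 -m inch '[{"gripper":0,"dx":0,"dy":0,"dz":-0.002,"wx":0,"wy":0,"wz":0},{"gripper":0,"dx":0,"dy":0,"dz":-0.004,"wx":0,"wy":0,"wz":0},{"gripper":0,"dx":0,"dy":0,"dz":-0.006,"wx":0,"wy":0,"wz":0},{"gripper":0,"dx":0,"dy":0,"dz":-0.007,"wx":0,"wy":0,"wz":0},{"gripper":0,"dx":0,"dy":0,"dz":-0.007,"wx":0,"wy":0,"wz":0}]'
```

```text
clock: 9.67
eef_pos: [665.7, -8.0, 140.7]
eef_rot: [3.142, 0.001, 0.036]
wrist_force: [-0.3, -1.1, -1.1]
finger_gap: 27.5
finger_force: 35.0
clock: 10.08
eef_pos: [665.9, -8.2, 134.3]
eef_rot: [3.141, 0.0, 0.036]
wrist_force: [-0.5, -2.7, -2.2]
finger_gap: 27.1
finger_force: 35.0
```

```bash
python3 -m inch '[{"gripper":0,"dx":0,"dy":-0.0005,"dz":-0.003,"wx":0,"wy":0,"wz":0},{"gripper":0,"dx":0,"dy":-0.0005,"dz":-0.006,"wx":0,"wy":0,"wz":0},{"gripper":0,"dx":0,"dy":-0.0005,"dz":-0.009,"wx":0,"wy":0,"wz":0},{"gripper":0,"dx":0,"dy":-0.0005,"dz":-0.012,"wx":0,"wy":0,"wz":0},{"gripper":0,"dx":0,"dy":-0.0005,"dz":-0.014,"wx":0,"wy":0,"wz":0}]'
```

```text
clock: 10.5
eef_pos: [665.9, -8.4, 120.0]
eef_rot: [-3.142, 0.0, 0.036]
wrist_force: [-0.1, -1.7, 0.5]
finger_gap: 27.3
finger_force: 35.0
```

Through the yellow lug with almost no force. I'll carry on down.

```bash
python3 -m inch '[{"gripper":0,"dx":0,"dy":-0.0005,"dz":-0.003,"wx":0,"wy":0,"wz":0},{"gripper":0,"dx":0,"dy":-0.0005,"dz":-0.006,"wx":0,"wy":0,"wz":0},{"gripper":0,"dx":0,"dy":-0.0005,"dz":-0.009,"wx":0,"wy":0,"wz":0},{"gripper":0,"dx":0,"dy":-0.0005,"dz":-0.012,"wx":0,"wy":0,"wz":0},{"gripper":0,"dx":0,"dy":-0.0005,"dz":-0.015,"wx":0,"wy":0,"wz":0}]'
python3 -m inch '[{"gripper":0,"dx":0,"dy":0,"dz":-0.003,"wx":0,"wy":0,"wz":0},{"gripper":0,"dx":0,"dy":0,"dz":-0.006,"wx":0,"wy":0,"wz":0},{"gripper":0,"dx":0,"dy":0,"dz":-0.008,"wx":0,"wy":0,"wz":0},{"gripper":0,"dx":0,"dy":0,"dz":-0.01,"wx":0,"wy":0,"wz":0},{"gripper":0,"dx":0,"dy":0,"dz":-0.011,"wx":0,"wy":0,"wz":0}]'
```

```text
clock: 10.92
eef_pos: [665.8, -8.9, 105.0]
eef_rot: [-3.142, 0.0, 0.036]
wrist_force: [0.2, -1.8, -0.4]
finger_gap: 27.1
finger_force: 35.0
clock: 11.33
eef_pos: [665.8, -8.9, 94.1]
eef_rot: [-3.142, 0.0, 0.036]
wrist_force: [-0.7, -1.2, -1.2]
finger_gap: 27.3
finger_force: 35.0
```

```bash
python3 -m inch '[{"gripper":0,"dx":0,"dy":0,"dz":-0.001,"wx":0,"wy":0,"wz":0},{"gripper":0,"dx":0,"dy":0,"dz":-0.002,"wx":0,"wy":0,"wz":0},{"gripper":0,"dx":0,"dy":0,"dz":-0.003,"wx":0,"wy":0,"wz":0},{"gripper":0,"dx":0,"dy":0,"dz":-0.003,"wx":0,"wy":0,"wz":0},{"gripper":0,"dx":0,"dy":0,"dz":-0.003,"wx":0,"wy":0,"wz":0}]'
```

```text
clock: 11.75
eef_pos: [666.0, -8.9, 91.6]
eef_rot: [3.142, -0.0, 0.036]
wrist_force: [-0.5, -0.7, 1.1]
finger_gap: 27.5
finger_force: 35.0
```

```bash
for i in 1 2; do python3 -m inch '[{"gripper":1,"dx":0,"dy":0,"dz":0,"wx":0,"wy":0,"wz":0},{"gripper":1,"dx":0,"dy":0,"dz":0,"wx":0,"wy":0,"wz":0},{"gripper":1,"dx":0,"dy":0,"dz":0,"wx":0,"wy":0,"wz":0},{"gripper":1,"dx":0,"dy":0,"dz":0,"wx":0,"wy":0,"wz":0},{"gripper":1,"dx":0,"dy":0,"dz":0,"wx":0,"wy":0,"wz":0}]'; done
python3 -m inch '[{"gripper":1,"dx":0,"dy":0,"dz":0.01,"wx":0,"wy":0,"wz":0},{"gripper":1,"dx":0,"dy":0,"dz":0.03,"wx":0,"wy":0,"wz":0},{"gripper":1,"dx":0,"dy":0,"dz":0.055,"wx":0,"wy":0,"wz":0},{"gripper":1,"dx":0,"dy":0,"dz":0.085,"wx":0,"wy":0,"wz":0},{"gripper":1,"dx":0,"dy":0,"dz":0.11,"wx":0,"wy":0,"wz":0}]'
python3 - <<'E'
from h import *
sc=snap('scene','s5.png');sd=snap('side','d5.png')
f=lambda i,x,y:cv2.resize(i[y:y+75,x:x+66],None,fx=6,fy=6,interpolation=cv2.INTER_CUBIC)
cv2.imwrite('pics/m5.png',np.hstack([f(sc,265,220),f(sd,190,145)]))
E
```

```text
clock: 12.17
eef_pos: [665.9, -8.9, 91.4]
eef_rot: [-3.142, -0.0, 0.036]
wrist_force: [-0.3, 0.4, 0.1]
finger_gap: 57.4
finger_force: 0.0
clock: 12.58
eef_pos: [665.9, -8.9, 91.5]
eef_rot: [-3.142, 0.0, 0.036]
wrist_force: [-0.6, 0.2, 1.4]
finger_gap: 90.3
finger_force: 0.0
clock: 13.0
eef_pos: [665.9, -9.0, 204.3]
eef_rot: [3.141, -0.001, 0.036]
wrist_force: [0.6, 0.0, 0.2]
finger_gap: 93.7
finger_force: 0.0
```

View pics/m5.png

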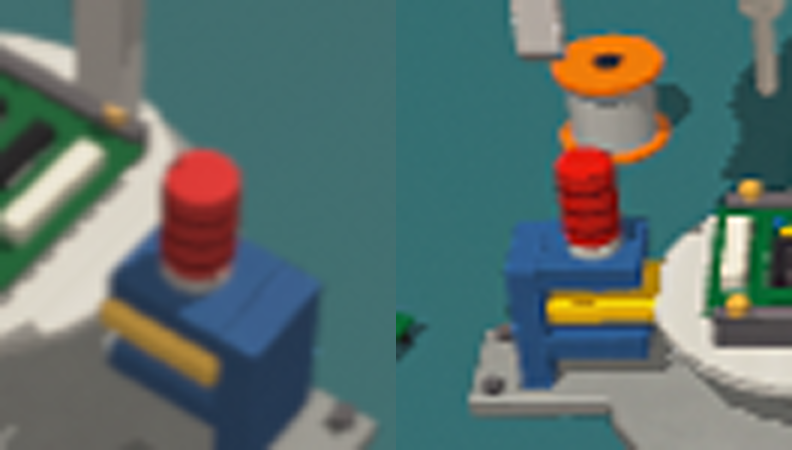

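Both views show the pin upright with its shoulder seated on the top jaw, at about (195,280) and (597,243), and the gripper clear.

```bash
python3 -c "
from cell import manip
print(manip.sign_off())"
```

```text
the job is handed in; nothing more can be done
None
```

I turned the turntable to its yellow station, pushed the locking pin home through the bracket and yellow lug, let go, and handed the job in at about 13 s; the sign-off returned no verdict.

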